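Snap the cap onto the open paint jar and keep pressing

ROBOT

A 6-joint arm with a two-finger parallel gripper is mounted at the origin on the work surface. World frame = base frame: x ahead of the robot, y to its left, z up, the work surface at z = 0. Lengths are in m, angles in rad, forces in N, time in s.
With the tool pointing down it reaches from about 0.25 to 0.775 m from the base axis. Payload 4 kg.
Tool frame: the origin (TCP) lies at the centre of the arm's flange, where the gripper is bolted on; the fingertips stand ahead of it and the grasp point (between the pads) lies 180 mm ahead of it (robot.tcp_to_tips is the z of the fingertips in the tool frame, in m); z points along the fingers, y is the direction in which the jaws open and shut (so a half turn about z gives the same grasp; the last joint's range is limited). The gripper opens to 94 mm and grips with 3 to 60 N. Pads are 16 mm wide; open, the fingers measure 119 mm over their backs; the gripper's body (75 mm by 177 mm) begins 78 mm behind the grasp point.
Start: joints at [1.058, 0.087, 1.371, -0, 1.684, -0.103], TCP at [0.219, 0.504, 0.405] pointing down, gripper open.
Joint ranges: [-3.1, 3.1], [-0.76, 2.03], [0.27, 2.55], [-1.08, 4.22], [0.17, 2.65], [-2.57, 2.57]. Speed limits (rad/s): [2.79, 2.79, 3.14, 3.14, 3.14, 3.14].

INTERFACE

Orientations are given as [roll, pitch, yaw] about the fixed x, y, z axes, in that order (R = Rz(yaw) Ry(pitch) Rx(roll)).
In Python, from bench import robot gives the robot as it stands.
- The arm moves only by the tool move_arm, never from a script. Its argument "increments" is a list that holds one entry, the list of rows, each a list of 7 numbers: the opening, from 0 (shut) to 1 (fully open), then the shift along the tool's x, y, z as a fraction of full scale, then the turn, a rotation vector about the tool's x, y, z as a fraction of full scale. In form: [[[jaw, dx, dy, dz, rx, ry, rz], ...]]. A call has 1 to 8 rows; each row is the pose to reach, as a shift and turn from the pose commanded when the call began, along the tool's axes at that moment; what a row does not reach only later rows make up. Full scale, the value 1, is 0.1 m for a shift and pi/2 rad for a turn. A row lasts 1/12 s, in which the tool goes at most 41.7 mm and 7.16 degrees, less where a joint would pass 70% of its speed; a pose out of reach is approached as far as the arm can. A call with a number of a shift or a turn outside -1 to 1 is refused whole. A call with a gripper value outside its range is refused whole. The fingers move at their own pace and stop on an object; the grip force is fixed at half the most. Time passes only in rows, so rows that repeat a pose let the fingers close. It gives the time, the measured TCP pose, the force and the opening at its end, in the units of the state.
- robot.get_obs(): the state, without advancing time (a new reading comes with each control period).
- robot.snapshot(name): name is "scene" or "side" or "wrist"; returns (picture, depth): 480x640x3 uint8, red, green, blue; 480x640 float32, m along the optical axis (not along the pixel's ray), 0 where there is no reading.
- robot.camera_params(name): a dict with "mtx" (3x3 intrinsics, pixels), "R" (3x3) and "t" (3): a world point X has camera coordinates R X + t. Camera axes: x right, y down, z forward; pixel columns grow to the right and rows downward; lengths in m; the calibration is good to about 2 mm. A picture is of the moment at which its call begins: read the wrist's pose just before it. camera_params takes no time and is no camera call; for the wrist camera it gives the pose at the moment of the call.
- robot.close_job(): hands the job in, once; it reports no verdict.
The state is a dict: "time": time; "joint_positions": joint angles; "qvel": joint speeds; "joint_torque": joint torques, N m; "tool_pos": TCP position; "ee_rot": TCP orientation; "wrist_force": force on the tool from outside, world axes, zero at the start; "wrist_torque": the same for the moment, N m; "width": finger opening in m.
Only numpy, scipy, OpenCV 4.12 (cv2) and the standard library are available. Lean on these libraries where they do the work, as an engineer would, in place of code of your own. Each camera call takes 0.05 s, during which the arm holds its last target.

TASK

Close the open paint jar: pick up the small loose snap cap from the table, set it on the jar's neck and press it down until it clicks, then keep pressing until it is fully home. Finish while still pressing: the gripper stays on the cap, pushing it down firmly (some 10 N), and does not let go. Leave the other things where they are.

Things in the scene. Friction and masses are not known exactly. Their poses are not given: they have to be found in the camera images.
- jar_neck_top (a point): Centre of the flat top of the open jar's neck, 108 mm above the table; z up. The neck is 27 mm in diameter and bare. Four small round spring catches stand 3 mm out of it all round, their middle 16 mm below its top; they give way inwards when the cap's inner bead is pushed over them. The cap goes straight down over the neck, any way round.
- jar: The open jar: white plastic, body 68 mm wide, shoulder up to 70 mm above the table, the narrow bare neck above it; fixed in a 100 x 100 x 22 mm wooden block that is fixed to the table. Origin at the centre of the block's underside, z up. Told from the other jar by its bare neck.
- cap_center (a point): Centre (half-way up) of the loose snap cap; z up through its closed top. Grey ribbed plastic, 47 mm outside diameter, 30 mm tall, about 30 to 60 g, standing on the table open end down; top 4 mm thick, mouth 30 mm wide (an inner bead). Fully home on the jar, this point is 11 mm below the neck's top, the cap's top 4 mm above it and its rim 12 mm above the jar's shoulder.
- cap: The same cap; origin at the centre of its lower rim, z up. Pushed down the neck, it meets the catches with this origin about 15.5 mm below the neck's top, needs some 6 to 15 N over the next 4 to 5 mm, clicks (the push drops away and the catches draw it down for 4 mm), then stops hard when fully home, 26 mm below the neck's top.
- capped_jar: Bystander: an equal white jar on an equal block that already wears its cap (top 112 mm above the table, 47 mm wide), fixed. Origin at the centre of the block's underside.
- wide_lid: Bystander: a flat grey lid, 72 mm in diameter, 14 mm thick, lying on the table; too wide for the jar. Origin at the centre of its underside.
- brush_pot: Bystander: blue ceramic pot of brushes, 84 mm wide, pot 110 mm tall, brushes up to about 300 mm. Origin at the centre of its underside.
- tin: Bystander: closed metal tin, 80 mm wide, 88 mm tall. Origin at the centre of its underside.
Things that resemble listed ones, but are neither listed nor needed, are in the scene too. Leave any green look-alike of the cap alone.

How it is judged:
By the outcome, as a careful person would: the job done as asked, in the order asked, and still so for the second after the job is handed in, while the arm keeps its last pose, push and grip.
It also fails if it takes over 58 s, if anything falls off the work surface, if the arm or the gripper's body presses on something with over 40 N, if the wrist force passes 120 N, or if a joint passes its speed limit or range.

## Working session

There is one attempt and no reset: what is moved stays moved. The work goes in short steps, Python scripts to look and compute and a tool call to move; the robot and the scene stay as the last step left them, time stands still between calls to the robot, and variables do not carry over. Pictures are saved under pics/ and viewed, and the job is handed in when it is done.

Besides the shell and the picture viewer there is one more tool, called after "Request:" in YAML: its name, and indented under it one key for each argument. move_arm: Moves the arm, as the interface text tells. Its arguments: {"type":"object","properties":{"increments":{"type":"array","items":{"type":"array","items":{"type":"array","items":{"type":"number","minimum":-1,"maximum":1}}}}},"required":["increments"]}

```bash
ls; mkdir -p pics; python3 - <<'E'
from bench import robot
import cv2
for n in ("scene","side"):
    p,d=robot.snapshot(n); cv2.imwrite(f"pics/{n}0.png",p[:,:,::-1]); import numpy as np; np.save(f"pics/{n}0.npy",d)
    c=robot.camera_params(n); print(n,c['mtx'].tolist(),(-c['R'].T@c['t']).round(3), c['R'][2].round(3))
o=robot.get_obs(); print(o, robot.tcp_to_tips)
E
```

```text
pics
scene [[620.7786370720811, 0.0, 337.46951469944287], [0.0, 620.7786370720811, 242.80933381894997], [0.0, 0.0, 1.0]] [ 1.312 -0.61   1.308] [-0.507  0.378 -0.775]
side [[620.768754416628, 0.0, 325.07864519407565], [0.0, 620.768754416628, 241.63153347738827], [0.0, 0.0, 1.0]] [ 0.43  -1.157  1.159] [ 0.057  0.735 -0.676]
{'time': 0.1, 'joint_positions': array([ 1.05793312e+00,  8.78645734e-02,  1.37207341e+00, -1.98348970e-05,
        1.68362822e+00, -1.03075355e-01]), 'qvel': array([-0.00091254, -0.00194394, -0.00342509,  0.00056169, -0.00201581,
       -0.00107208]), 'joint_torque': array([ 1.89442493e-03, -3.41253054e+01, -3.03301191e+01,  7.18998956e-02,
        3.04231758e-02, -1.24186763e-04]), 'tool_pos': array([0.21907062, 0.50437288, 0.40364496]), 'ee_rot': array([-3.13962755e+00, -1.83455954e-04,  2.73180241e+00]), 'wrist_force': array([ 0.37428956, -0.34269098,  0.22717463]), 'wrist_torque': array([0.00804205, 0.00479341, 0.01770241]), 'width': 0.09391912837800998} 0.1992
```

View pics/scene0.png

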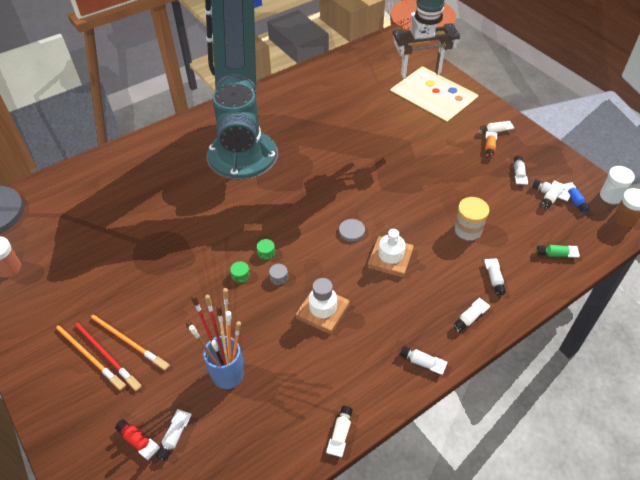

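View pics/side0.png

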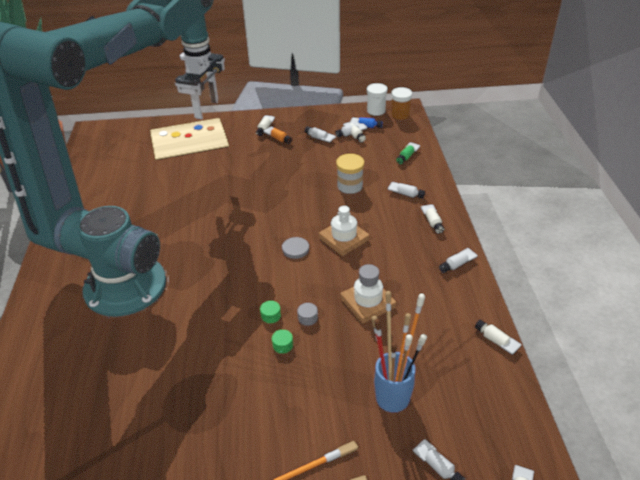

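Candidates for the cap: grey small at scene (279,274) / side (308,314). The others are the green look-alikes (266,249) and (240,271), the flat wide lid (352,231), and the cap already on a jar (322,289). Only the small grey loose one fits. The open jar is the one with the bare neck, at (393,245). I'll confirm with crops and measure.

```bash
cat > h.py <<'E'
import numpy as np, cv2
from bench import robot
def ray(n,uv,z,c=None):
    c=c or robot.camera_params(n)
    C=-c['R'].T@c['t']; d=c['R'].T@np.linalg.inv(c['mtx'])@np.array([uv[0],uv[1],1.])
    return C+d*(z-C[2])/d[2]
def proj(n,X,c=None):
    c=c or robot.camera_params(n); q=c['mtx']@(c['R']@np.asarray(X)+c['t']); return q[:2]/q[2]
E
python3 - <<'E'
from h import *
a=cv2.imread('pics/scene0.png');b=cv2.imread('pics/side0.png')
f=lambda im,x,y,w:cv2.resize(im[y-w:y+w,x-w:x+w],(400,300) if 0 else (300,300),interpolation=cv2.INTER_CUBIC)
o=np.vstack([np.hstack([f(a,279,274,25),f(a,393,248,25)]),np.hstack([f(b,308,314,25),f(b,344,225,25)])])
cv2.imwrite('pics/crop0.png',o)
for n,uv,z in [('scene',(279,270),.03),('side',(308,309),.03),('scene',(393.5,234),.108),('side',(344,211),.108)]:
    print(n,uv,ray(n,uv,z).round(4))
E
```

```text
scene (279, 270) [ 0.4609 -0.1622  0.03  ]
side (308, 309) [ 0.4616 -0.163   0.03  ]
scene (393.5, 234) [0.5862 0.1063 0.108 ]
side (344, 211) [0.5803 0.0996 0.108 ]
```

View pics/crop0.png

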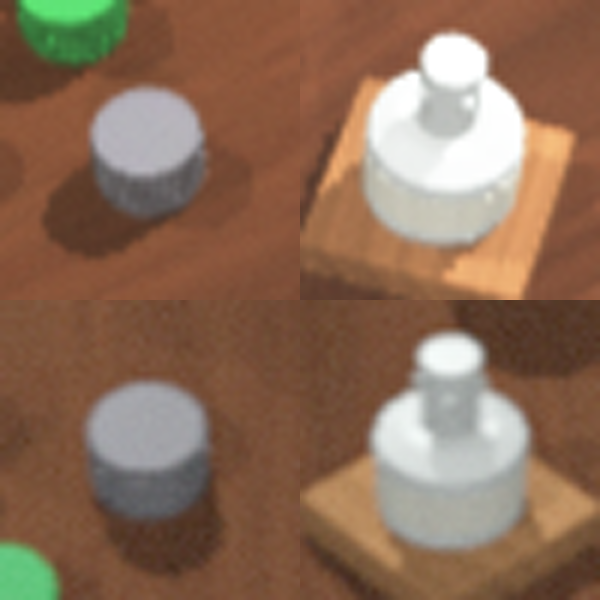

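```bash
python3 - <<'E'
from h import *
for k,n,uv,z in [('cap','scene',(278.7,271),.03),('cap','side',(307.7,310.3),.03),('neck','scene',(393.8,233.3),.108),('neck','side',(344,209.5),.108),
 ('g1','scene',(266,246),.03),('g1','side',(270.5,309),.03),('g2','scene',(240,268),.03),('g2','side',(282.5,337),.03),('pot','scene',(223,345),.11),('pot','side',(395,366),.11),('capped','scene',(322.5,287),.112),('capped','side',(369.5,273),.112),('lid','scene',(352,229),.014),('brush','scene',(200,297),.2),('tin','scene',(473,209),.088)]:
    print(k,n,uv,ray(n,uv,z).round(4))
# depth at the neck
d=np.load('pics/scene0.npy'); print(d[233,394],d[271,279])
# brush tips triangulate unnecessary
c=robot.camera_params('wrist'); o=robot.get_obs()
from scipy.spatial.transform import Rotation as R
T=R.from_euler('xyz',o['ee_rot']).as_matrix()
print('cam in tool',(T.T@((-c['R'].T@c['t'])-o['tool_pos'])).round(4)); print((c['R']@T).round(3)); print(c['mtx'].round(1)); print(T.round(3))
E
```

```text
cap scene (278.7, 271) [ 0.4631 -0.1646  0.03  ]
cap side (307.7, 310.3) [ 0.4606 -0.1671  0.03  ]
neck scene (393.8, 233.3) [0.5849 0.1084 0.108 ]
neck side (344, 209.5) [0.581  0.1058 0.108 ]
g1 scene (266, 246) [ 0.3742 -0.1473  0.03  ]
g1 side (270.5, 309) [ 0.3717 -0.1527  0.03  ]
g2 scene (240, 268) [ 0.397 -0.24   0.03 ]
g2 side (282.5, 337) [ 0.3966 -0.2417  0.03  ]
pot scene (223, 345) [ 0.6151 -0.4007  0.11  ]
pot side (395, 366) [ 0.6247 -0.4078  0.11  ]
capped scene (322.5, 287) [ 0.6171 -0.135   0.112 ]
capped side (369.5, 273) [ 0.6123 -0.1397  0.112 ]
lid scene (352, 229) [0.449  0.0814 0.014 ]
brush scene (200, 297) [ 0.5359 -0.3984  0.2   ]
tin scene (473, 209) [0.6304 0.3454 0.088 ]
1.5705119 1.5852283
cam in tool [ 0.0829 -0.0005  0.0191]
[[ 0.001  1.     0.   ]
 [-0.959  0.001 -0.285]
 [-0.285  0.     0.959]]
[[340.8   0.  323.3]
 [  0.  340.8 237.9]
 [  0.    0.    1. ]]
[[-0.917  0.398 -0.001]
 [ 0.398  0.917 -0.002]
 [ 0.    -0.002 -1.   ]]
```

The crop confirms it: plain grey small cap, and the other jar has a bare neck. Moving over, with jaws along world y (clear of the green ones).

Request:
move_arm:
  increments:
    - [[1,-0.22,-0.24,0,0,0,-0.065],[1,-0.45,-0.48,0,0,0,-0.13],[1,-0.68,-0.72,0,0,0,-0.195],[1,-0.9,-0.95,0,0,0,-0.26],[1,-0.9,-0.95,0,0,0,-0.26]]

```text
time: 0.52
tool_pos: [0.2649, 0.378, 0.4045]
ee_rot: [-3.139, 0.001, 3.139]
wrist_force: [0.2, -0.2, 0.3]
width: 0.094
```

Request:
move_arm:
  increments:
    - [[1,-0.12,-0.33,0,0,0,0],[1,-0.24,-0.66,0,0,0,0],[1,-0.36,-1,0,0,0,0]]

```text
time: 0.77
tool_pos: [0.2996, 0.2808, 0.4042]
ee_rot: [-3.142, -0.001, 3.141]
wrist_force: [0.4, 0.6, 1.4]
width: 0.0942
```

Request:
move_arm:
  increments:
    - [[1,-0.12,-0.33,0,0,0,0],[1,-0.24,-0.66,0,0,0,0],[1,-0.36,-1,0,0,0,0]]

```text
time: 1.02
tool_pos: [0.3356, 0.1804, 0.4045]
ee_rot: [3.141, 0.0, 3.14]
wrist_force: [0.1, -0.2, 0.6]
width: 0.0937
```

Request:
move_arm:
  increments:
    - [[1,-0.12,-0.33,0,0,0,0],[1,-0.24,-0.66,0,0,0,0],[1,-0.36,-1,0,0,0,0]]

```text
time: 1.27
tool_pos: [0.3716, 0.0801, 0.4045]
ee_rot: [3.141, 0.0, 3.14]
wrist_force: [0.5, 0.6, 0.1]
width: 0.094
```

Request:
move_arm:
  increments:
    - [[1,-0.12,-0.33,0,0,0,0],[1,-0.24,-0.66,0,0,0,0],[1,-0.36,-1,0,0,0,0]]

```text
time: 1.52
tool_pos: [0.4076, -0.0201, 0.4045]
ee_rot: [3.141, 0.0, 3.139]
wrist_force: [0.5, 0.3, 0.4]
width: 0.0941
```

Request:
move_arm:
  increments:
    - [[1,-0.12,-0.33,0.2,0,0,0],[1,-0.24,-0.66,0.4,0,0,0],[1,-0.36,-1,0.6,0,0,0],[1,-0.36,-1,0.6,0,0,0]]

```text
time: 1.85
tool_pos: [0.4436, -0.1227, 0.3393]
ee_rot: [3.141, -0.008, 3.134]
wrist_force: [-0.2, 0.2, 0.5]
width: 0.094
```

```bash
cat >> h.py <<'E'
def wristshot(name):
    c=robot.camera_params('wrist'); p,d=robot.snapshot('wrist'); cv2.imwrite(f'pics/{name}.png',p[:,:,::-1]); 
    np.savez(f'pics/{name}.npz',d=d,**c); return p,d,c
E
python3 - <<'E'
from h import *
p,d,c=wristshot('w1'); o=robot.get_obs(); print(o['tool_pos'].round(4),o['ee_rot'].round(4)); print(proj('w',(.462,-.166,.03),c))
E
```

```text
[ 0.4433 -0.1207  0.3412] [ 3.1388 -0.0065  3.1348]
[275.78943784 257.29759761]
```

View pics/w1.png

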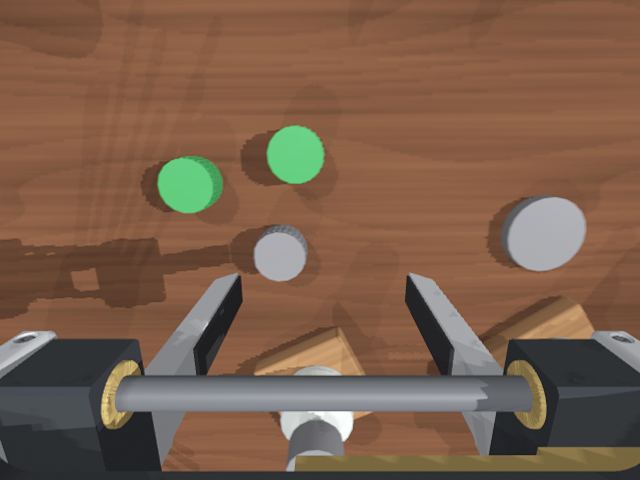

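The wrist view shows the grey cap at (280,256), green ones beyond at (190,185) and (295,155), and the capped jar between the fingers. Measuring the cap top.

```bash
python3 - <<'E'
from h import *
im=cv2.imread('pics/w1.png'); c=dict(np.load('pics/w1.npz'))
hsv=cv2.cvtColor(im,cv2.COLOR_BGR2HSV)
m=((hsv[:,:,1]<45)&(hsv[:,:,2]>125)).astype(np.uint8); m[:, :240]=0; m[:,320:]=0; m[:215]=0; m[290:]=0
cs,_=cv2.findContours(m,cv2.RETR_EXTERNAL,cv2.CHAIN_APPROX_NONE)
k=max(cs,key=cv2.contourArea); e=cv2.fitEllipse(k); print(e, ray('w',e[0],.03,c).round(4), c['d'][int(e[0][1]),int(e[0][0])])
C=-c['R'].T@c['t']; print(C)
E
```

```text
((280.0597839355469, 255.44342041015625), (49.13568878173828, 53.205814361572266), 67.15419006347656) [ 0.4603 -0.1621  0.03  ] 0.30579585
[ 0.3603082  -0.12261572  0.32083867]
```

Request:
move_arm:
  increments:
    - [[1,-0.09,-0.21,0.2,0,0,0],[1,-0.175,-0.41,0.45,0,0,0],[1,-0.175,-0.41,0.7,0,0,0],[1,-0.175,-0.41,0.85,0,0,0],[1,-0.175,-0.41,0.85,0,0,0],[1,-0.175,-0.41,0.85,0,0,0]]

```text
time: 2.4
tool_pos: [0.4607, -0.1587, 0.2596]
ee_rot: [3.14, -0.001, 3.141]
wrist_force: [0.3, 0.0, 0.5]
width: 0.094
```

```bash
python3 - <<'E'
from h import *
p,d,c=wristshot('w2'); o=robot.get_obs(); print(o['tool_pos'].round(4),o['ee_rot'].round(4)); print(-c['R'].T@c['t'])
E
```

```text
[ 0.4611 -0.159   0.2609] [-3.1413e+00  1.6000e-03  3.1412e+00]
[ 0.37751557 -0.15922686  0.24061375]
```

View pics/w2.png

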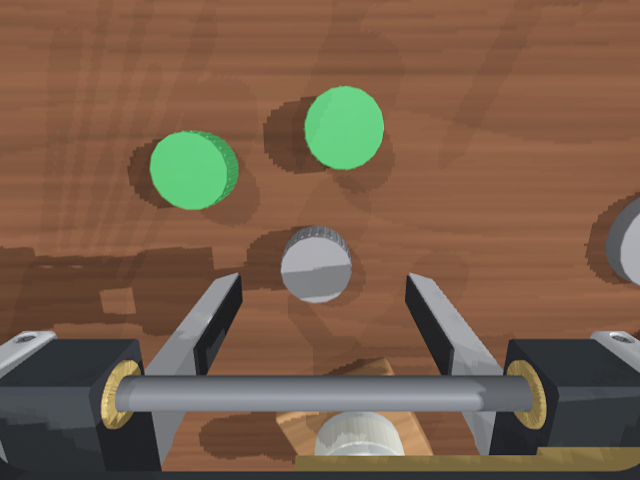

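```bash
python3 - <<'E'
from h import *
im=cv2.imread('pics/w2.png'); c=dict(np.load('pics/w2.npz'))
hsv=cv2.cvtColor(im,cv2.COLOR_BGR2HSV)
m=((hsv[:,:,1]<55)&(hsv[:,:,2]>95)).astype(np.uint8); m[:, :260]=0; m[:,380:]=0; m[:236]=0; m[310:]=0
cs,_=cv2.findContours(m,cv2.RETR_EXTERNAL,cv2.CHAIN_APPROX_NONE)
k=max(cs,key=cv2.contourArea); e=cv2.fitEllipse(k); print(e,cv2.boundingRect(k), ray('w',e[0],.03,c).round(4))
print(ray('w',(316,266),.03,c).round(4))
E
```

```text
((315.80242919921875, 267.1189270019531), (69.37877655029297, 72.07913208007812), 78.449462890625) (280, 236, 72, 67) [ 0.4599 -0.164   0.03  ]
[ 0.4592 -0.1638  0.03  ]
```

Request:
move_arm:
  increments:
    - [[1,0.01,-0.05,0.2,0,0,0],[1,0.01,-0.05,0.4,0,0,0],[1,0.01,-0.05,0.57,0,0,0],[1,0.01,-0.05,0.57,0,0,0],[1,0.01,-0.05,0.57,0,0,0],[1,0.01,-0.05,0.57,0,0,0]]

```text
time: 2.95
tool_pos: [0.4605, -0.1648, 0.205]
ee_rot: [-3.14, 0.004, 3.141]
wrist_force: [-0.1, -0.2, -0.2]
width: 0.094
```

Request:
move_arm:
  increments:
    - [[1,0,0,0.02,0,0,0],[1,0,0,0.02,0,0,0],[0.3,0,0,0.02,0,0,0],[0.3,0,0,0.02,0,0,0],[0.3,0,0,0.02,0,0,0],[0.3,0,0,0.02,0,0,0],[0.3,0,0,0.02,0,0,0],[0.3,0,0,0.02,0,0,0]]

```text
time: 3.62
tool_pos: [0.4596, -0.1648, 0.2006]
ee_rot: [3.141, -0.0, 3.14]
wrist_force: [0.4, 0.0, 0.6]
width: 0.0571
```

Request:
move_arm:
  increments:
    - [[0.3,0,0,0,0,0,0],[0,0,0,0,0,0,0],[0,0,0,0,0,0,0],[0,0,0,0,0,0,0],[0,0,0,0,0,0,0],[0,0,0,0,0,0,0]]

```text
time: 4.12
tool_pos: [0.4596, -0.1647, 0.2006]
ee_rot: [3.141, -0.0, 3.14]
wrist_force: [-0.6, -0.9, 0.4]
width: 0.0462
```

Request:
move_arm:
  increments:
    - [[0,0,0,-0.15,0,0,0],[0,0,0,-0.4,0,0,0],[0,0,0,-0.7,0,0,0],[0,0,0,-1,0,0,0],[0,0,0,-1,0,0,0]]

```text
time: 4.53
tool_pos: [0.4611, -0.1656, 0.3076]
ee_rot: [-3.136, 0.011, 3.14]
wrist_force: [0.6, -0.5, 0.8]
width: 0.0465
```

Request:
move_arm:
  increments:
    - [[0,0,0.2,-0.3,0,0,0],[0,-0.1,0.5,-0.5,0,0,0],[0,-0.2,0.8,-0.5,0,0,0],[0,-0.3,1,-0.5,0,0,0],[0,-0.3,1,-0.5,0,0,0],[0,-0.3,1,-0.5,0,0,0]]

```text
time: 5.03
tool_pos: [0.4898, -0.0641, 0.35]
ee_rot: [-3.141, -0.001, -3.141]
wrist_force: [-0.5, 0.5, -0.6]
width: 0.046
```

```bash
python3 - <<'E'
from h import *
p,d,c=wristshot('w3'); o=robot.get_obs(); print(o['tool_pos'].round(4),o['ee_rot'].round(4),o['wrist_force'],o['width']); print(-c['R'].T@c['t'])
print(proj('w',(.583,.107,.108),c))
E
```

```text
[ 0.4896 -0.0648  0.3499] [-3.1412e+00 -1.5000e-03  3.1411e+00] [-0.30497968  0.09017234 -0.35585948] 0.04615031982793287
[ 0.40660965 -0.06476455  0.33096827]
[544.82848907 375.23836521]
```

View pics/w3.png

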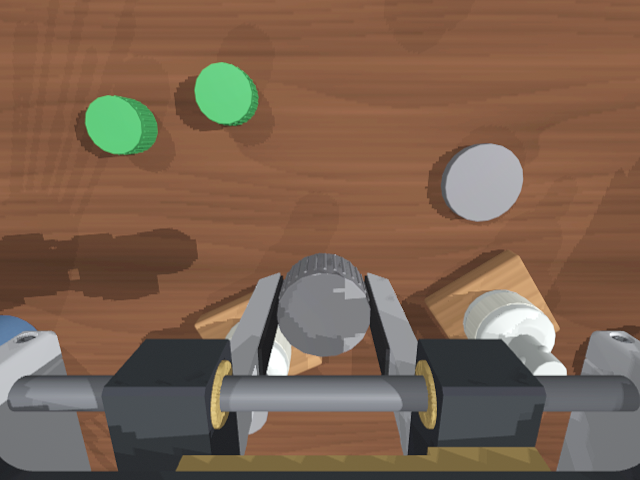

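The cap is held at image centre and the neck is at (547,370). I'll move just past the neck so that the wrist camera looks straight at it.

Request:
move_arm:
  increments:
    - [[0,-0.2,0.25,0,0,0,0],[0,-0.45,0.55,0,0,0,0],[0,-0.7,0.86,0,0,0,0],[0,-0.7,0.86,0,0,0,0]]

```text
time: 5.42
tool_pos: [0.5622, 0.0237, 0.3491]
ee_rot: [3.139, -0.0, -3.14]
wrist_force: [-0.6, -0.9, -0.9]
width: 0.0461
```

Request:
move_arm:
  increments:
    - [[0,-0.2,0.25,0,0,0,0],[0,-0.45,0.55,0,0,0,0],[0,-0.7,0.86,0,0,0,0],[0,-0.7,0.86,0,0,0,0],[0,-0.7,0.86,0,0,0,0],[0,-0.7,0.86,0,0,0,0]]

```text
time: 5.92
tool_pos: [0.6298, 0.1056, 0.3498]
ee_rot: [-3.141, -0.002, 3.139]
wrist_force: [-1.0, -0.6, -0.5]
width: 0.0462
```

```bash
python3 - <<'E'
from h import *
p,d,c=wristshot('w4'); o=robot.get_obs(); print(o['tool_pos'].round(4),o['ee_rot'].round(4),o['wrist_force'],o['width']); print(-c['R'].T@c['t'])
print(proj('w',(.583,.107,.108),c))
E
```

```text
[0.6296 0.1053 0.3504] [-3.1408e+00 -1.0000e-03  3.1384e+00] [ 0.18578866  0.36101801 -0.47289686] 0.04640822803346011
[0.54661026 0.10514424 0.330813  ]
[326.64483052 195.24360987]
```

View pics/w4.png

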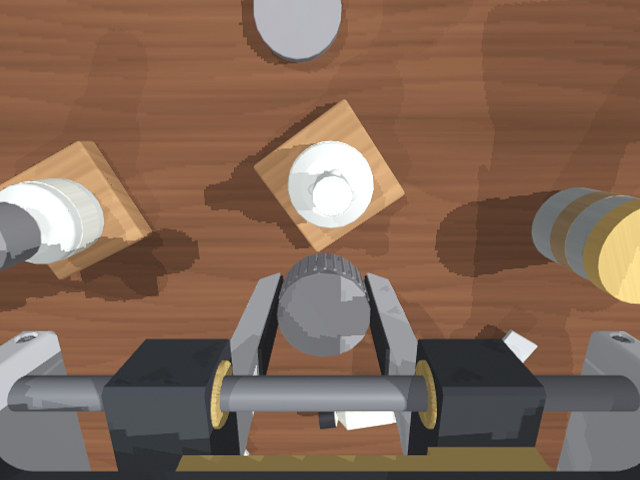

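```bash
python3 - <<'E'
from h import *
im=cv2.imread('pics/w4.png'); c=dict(np.load('pics/w4.npz')); d=c['d']
cr=d[150:240,280:390]
# neck by depth: height map
v,u=np.mgrid[130:245,270:400]; z=d[130:245,270:400]
K=c['mtx']; P=np.stack([(u-K[0,2])/K[0,0]*z,(v-K[1,2])/K[1,1]*z,z],-1).reshape(-1,3)
W=(P-c['t'])@c['R']
s=W[(W[:,2]>.1)&(W[:,2]<.13)]; print('neck top pts',len(s),s.mean(0),s.min(0),s.max(0),(s.min(0)+s.max(0))/2)
m=((W[:,2]>.1)&(W[:,2]<.13)).reshape(v.shape).astype(np.uint8)
cs,_=cv2.findContours(m,cv2.RETR_EXTERNAL,cv2.CHAIN_APPROX_NONE); k=max(cs,key=cv2.contourArea); e=cv2.fitEllipse(k); print(e); 
print('neck ray',ray('w',(e[0][0]+270,e[0][1]+130),.108,c))
# brightness: enhance crop
cv2.imwrite('pics/neckcrop.png',cv2.resize(cv2.createCLAHE(4,(4,4)).apply(cv2.cvtColor(im,cv2.COLOR_BGR2GRAY))[140:360,260:400],None,fx=4,fy=2.7,interpolation=2)[:590])
# held cap top
v,u=np.mgrid[255:365,270:380]; z=d[255:365,270:380]
P=np.stack([(u-K[0,2])/K[0,0]*z,(v-K[1,2])/K[1,1]*z,z],-1).reshape(-1,3);W=(P-c['t'])@c['R']
print(np.histogram(W[:,2],bins=np.arange(.14,.24,.005)))
s=W[(W[:,2]>.173)&(W[:,2]<.187)]; print(len(s),s.mean(0),np.median(s,0),s.min(0),s.max(0))
E
```

```text
neck top pts 1290 [0.58244268 0.11041949 0.10851552] [0.56966992 0.09732749 0.10015445] [0.59646714 0.12374133 0.11077805] [0.58306853 0.11053441 0.10546625]
((61.86224365234375, 64.4210205078125), (39.2369499206543, 40.31608200073242), 176.0263214111328)
neck ray [0.58246125 0.11042671 0.108     ]
(array([   0,    0,  164,  337,  364,  378,  456, 4019, 2691,  166,  164,
        147,  117,   57,    0,    0,    0,    0,    0]), array([0.14 , 0.145, 0.15 , 0.155, 0.16 , 0.165, 0.17 , 0.175, 0.18 ,
       0.185, 0.19 , 0.195, 0.2  , 0.205, 0.21 , 0.215, 0.22 , 0.225,
       0.23 , 0.235]))
6993 [0.62883983 0.10500797 0.17965232] [0.62812742 0.10515053 0.17981901] [0.60687201 0.07792898 0.17300057] [0.65475075 0.13295121 0.1869829 ]
```

View pics/neckcrop.png

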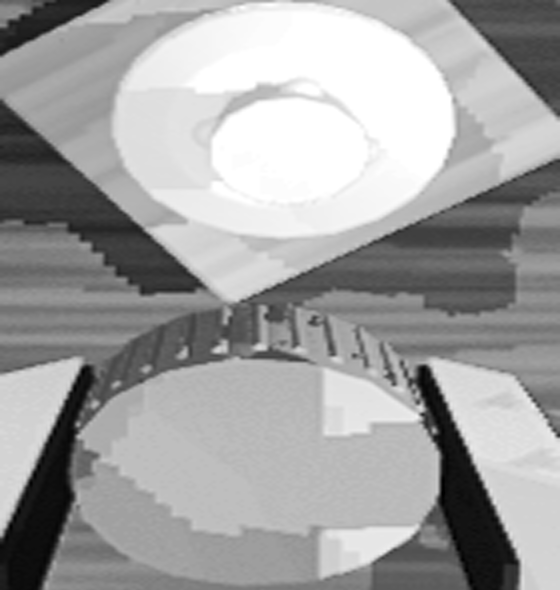

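```bash
python3 - <<'E'
from h import *
from scipy.optimize import least_squares
for nm in ('w3','w4'):
    c=dict(np.load(f'pics/{nm}.npz')); d=c['d']; K=c['mtx']
    v,u=np.mgrid[255:365,265:385]; z=d[255:365,265:385]
    P=np.stack([(u-K[0,2])/K[0,0]*z,(v-K[1,2])/K[1,1]*z,z],-1).reshape(-1,3);W=((P-c['t'])@c['R'])
    m=((W[:,2]>.1775)&(W[:,2]<.1825)).reshape(v.shape).astype(np.uint8)
    m=cv2.morphologyEx(m,cv2.MORPH_OPEN,np.ones((5,5)))
    cs,_=cv2.findContours(m,cv2.RETR_EXTERNAL,cv2.CHAIN_APPROX_NONE); k=max(cs,key=cv2.contourArea)[:,0]
    X=np.array([ray('w',(a+265,b+255),.18,c) for a,b in k])
    X=X[abs(X[:,1]-c['t'][1]*0-X[:,1].mean())<.019]
    r=least_squares(lambda q:np.hypot(X[:,0]-q[0],X[:,1]-q[1])-q[2],[X[:,0].mean(),X[:,1].mean(),.0235],loss='soft_l1',f_scale=.0005)
    print(nm,r.x,len(X), -c['R'].T@c['t'])
E
```

```text
w3 [ 0.49081423 -0.06477484  0.02311913] 178 [ 0.40660965 -0.06476455  0.33096827]
w4 [0.63067725 0.10487223 0.0230548 ] 170 [0.54661026 0.10514424 0.330813  ]
```

Request:
move_arm:
  increments:
    - [[0,0.2,0.05,0,0,0,0],[0,0.4,0.055,0,0,0,0],[0,0.48,0.055,0.1,0,0,0],[0,0.48,0.055,0.28,0,0,0],[0,0.48,0.055,0.28,0,0,0],[0,0.48,0.055,0.28,0,0,0],[0,0.48,0.055,0.28,0,0,0]]

```text
time: 6.55
tool_pos: [0.5819, 0.1116, 0.3237]
ee_rot: [-3.142, 0.001, 3.139]
wrist_force: [0.7, 0.3, -0.7]
width: 0.0463
```

```bash
python3 - <<'E'
from h import *
o=robot.get_obs(); print(o['tool_pos'].round(4),o['ee_rot'].round(4),o['wrist_force'])
f=[]
for n,w in (('scene',(394,228)),('side',(344,205))):
    p,d=robot.snapshot(n); p=p[:,:,::-1]; cv2.imwrite(f'pics/{n}1.png',p); x,y=w
    f.append(cv2.resize(p[y-35:y+35,x-35:x+35],(390,390),interpolation=2))
    print(n,proj(n,(.5825,.1104,.108)),proj(n,(.5825,.1104,.151)))
cv2.imwrite('pics/crop1.png',np.hstack(f))
E
```

```text
[0.5819 0.1116 0.3237] [-3.1416e+00  1.3000e-03  3.1389e+00] [ 0.65179     0.27345471 -0.71536752]
scene [393.8205076  232.36856394] [395.18015053 221.17644372]
side [344.33588122 208.35077669] [344.34101452 195.62135433]
```

View pics/crop1.png

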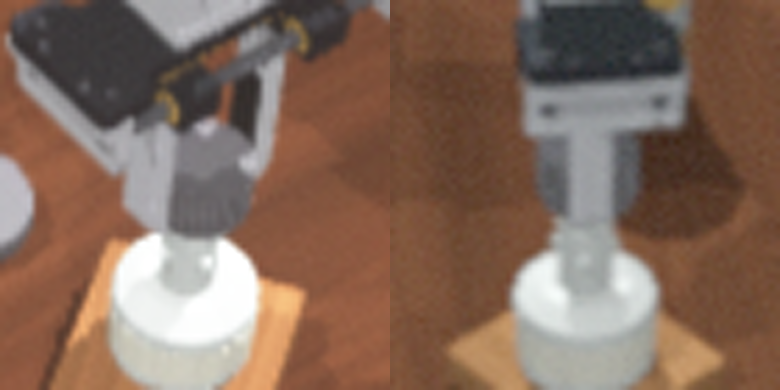

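Request:
move_arm:
  increments:
    - [[0,0,-0.008,0.08,0,0,0],[0,0,-0.008,0.08,0,0,0],[0,0,-0.008,0.08,0,0,0],[0,0,-0.008,0.08,0,0,0]]

```text
time: 6.98
tool_pos: [0.582, 0.1118, 0.3144]
ee_rot: [3.142, -0.0, 3.14]
wrist_force: [0.6, 0.0, -0.6]
width: 0.0462
```

```bash
python3 - <<'E'
from h import *
o=robot.get_obs(); print(o['tool_pos'].round(4),o['ee_rot'].round(4),o['wrist_force'])
c=robot.camera_params('wrist'); print('tcp via cam',-c['R'].T@c['t'])
f=[]
tcp=o['tool_pos']
for n,w in (('scene',(394,228)),('side',(344,205))):
    p,d=robot.snapshot(n); p=p[:,:,::-1].copy(); x,y=w
    cv2.imwrite(f'pics/{n}2.png',p)
    S=8; q=cv2.resize(p[y-30:y+25,x-25:x+25],None,fx=S,fy=S,interpolation=2)
    t=np.linspace(0,2*np.pi,60)
    def circ(cx,cy,z,r,col):
        pts=np.array([proj(n,(cx+r*np.cos(a),cy+r*np.sin(a),z)) for a in t]); pts=(pts+.5-[x-25,y-30])*S
        cv2.polylines(q,[pts.astype(np.int32)],True,col,1)
    circ(.5825,.1104,.108,.0135,(0,0,255)); circ(.5825,.1104,.072,.0135,(0,0,255))
    z0=tcp[2]-.2006
    circ(tcp[0]+.001,tcp[1],z0,.0235,(0,255,0)); circ(tcp[0]+.001,tcp[1],z0+.03,.0235,(0,255,0))
    f.append(q)
cv2.imwrite('pics/crop2.png',np.hstack(f))
E
```

```text
[0.582  0.1118 0.3144] [ 3.1416e+00 -5.0000e-04  3.1403e+00] [ 0.57179211  0.03628057 -0.63361308]
tcp via cam [0.49885208 0.11125688 0.29534979]
```

View pics/crop2.png

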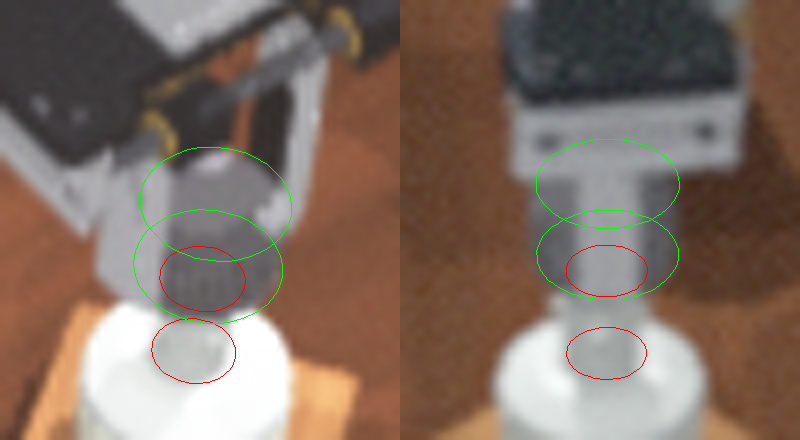

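Request:
move_arm:
  increments:
    - [[0,0,-0.01,0.03,0,0,0],[0,0,-0.01,0.06,0,0,0],[0,0,-0.01,0.09,0,0,0],[0,0,-0.01,0.12,0,0,0],[0,0,-0.01,0.12,0,0,0],[0,0,-0.01,0.12,0,0,0]]

```text
time: 7.58
tool_pos: [0.5819, 0.1107, 0.3022]
ee_rot: [3.142, -0.001, 3.14]
wrist_force: [-0.7, 0.8, -0.7]
width: 0.0462
```

No contact force with the rim 6 mm below the neck top: the cap is over the neck. Continuing.

Request:
move_arm:
  increments:
    - [[0,0,0,0.03,0,0,0],[0,0,0,0.06,0,0,0],[0,0,0,0.09,0,0,0],[0,0,0,0.09,0,0,0],[0,0,0,0.09,0,0,0]]

```text
time: 8.0
tool_pos: [0.5818, 0.1108, 0.2933]
ee_rot: [3.141, -0.001, 3.14]
wrist_force: [0.0, -0.0, -0.1]
width: 0.0464
```

Request:
move_arm:
  increments:
    - [[0,0,0,0.01,0,0,0],[0,0,0,0.02,0,0,0],[0,0,0,0.02,0,0,0]]

```text
time: 8.25
tool_pos: [0.5819, 0.1107, 0.293]
ee_rot: [3.141, 0.001, 3.14]
wrist_force: [-2.4, -1.0, 3.9]
width: 0.0461
```

Catches reached right where predicted (TCP z 0.293). Pushing on.

Request:
move_arm:
  increments:
    - [[0,0,0,0.01,0,0,0],[0,0,0,0.02,0,0,0],[0,0,0,0.03,0,0,0],[0,0,0,0.03,0,0,0]]

```text
time: 8.58
tool_pos: [0.5819, 0.1108, 0.2924]
ee_rot: [3.141, 0.003, 3.14]
wrist_force: [-4.2, -0.5, 12.2]
width: 0.0463
```

Request:
move_arm:
  increments:
    - [[0,0,0,0.01,0,0,0],[0,0,0,0.02,0,0,0],[0,0,0,0.03,0,0,0],[0,0,0,0.03,0,0,0]]

```text
time: 8.92
tool_pos: [0.5819, 0.1109, 0.2901]
ee_rot: [3.141, 0.004, 3.14]
wrist_force: [-5.3, 0.5, 13.0]
width: 0.0461
```

Request:
move_arm:
  increments:
    - [[0,0.01,0,0.01,0,0,0],[0,0.01,0,0.02,0,0,0],[0,0.01,0,0.02,0,0,0]]

```text
time: 9.17
tool_pos: [0.5811, 0.1108, 0.2849]
ee_rot: [3.141, 0.002, 3.14]
wrist_force: [-0.3, -0.3, -0.7]
width: 0.0461
```

Request:
move_arm:
  increments:
    - [[0,0,0,0.01,0,0,0],[0,0,0,0.02,0,0,0],[0,0,0,0.02,0,0,0]]

```text
time: 9.42
tool_pos: [0.5811, 0.1107, 0.2826]
ee_rot: [3.142, 0.001, 3.14]
wrist_force: [-1.6, -0.2, 6.1]
width: 0.0465
```

It clicked (push dropped to ~0) and now sits at TCP z 0.2826, the computed home height. Building up the final push.

Request:
move_arm:
  increments:
    - [[0,0,0,0.01,0,0,0],[0,0,0,0.02,0,0,0],[0,0,0,0.02,0,0,0],[0,0,0,0.02,0,0,0]]

```text
time: 9.75
tool_pos: [0.5809, 0.1107, 0.2826]
ee_rot: [3.142, 0.002, 3.14]
wrist_force: [-5.8, -0.7, 11.6]
width: 0.0462
```

Request:
move_arm:
  increments:
    - [[0,0.007,0,0.006,0,0,0],[0,0.007,0,0.006,0,0,0],[0,0.007,0,0.006,0,0,0],[0,0.007,0,0.006,0,0,0],[0,0.007,0,0.006,0,0,0],[0,0.007,0,0.006,0,0,0]]

```text
time: 10.25
tool_pos: [0.5806, 0.1107, 0.2826]
ee_rot: [3.141, 0.004, 3.14]
wrist_force: [-4.6, -0.8, 12.4]
width: 0.0462
```

```bash
python3 - <<'E'
from h import *
f=[]
for n,w in (('scene',(394,228)),('side',(344,205))):
    p,d=robot.snapshot(n); p=p[:,:,::-1]; x,y=w
    f.append(cv2.resize(p[y-35:y+35,x-35:x+35],(390,390),interpolation=2))
cv2.imwrite('pics/crop3.png',np.hstack(f))
p,d,c=wristshot('w5'); K=c['mtx']
v,u=np.mgrid[255:365,265:385]; z=d[255:365,265:385]
P=np.stack([(u-K[0,2])/K[0,0]*z,(v-K[1,2])/K[1,1]*z,z],-1).reshape(-1,3);W=((P-c['t'])@c['R'])
s=W[(W[:,2]>.105)&(W[:,2]<.119)]; print('cap top z',np.median(s[:,2]))
o=robot.get_obs(); print(o['time'],o['tool_pos'].round(4),o['ee_rot'].round(4),o['wrist_force'].round(2),o['width'])
E
```

```text
cap top z 0.11270746526037342
10.4 [0.5806 0.1107 0.2826] [3.1414 0.0037 3.1403] [-4.58 -0.33 12.38] 0.045979275305686226
```

View pics/crop3.png

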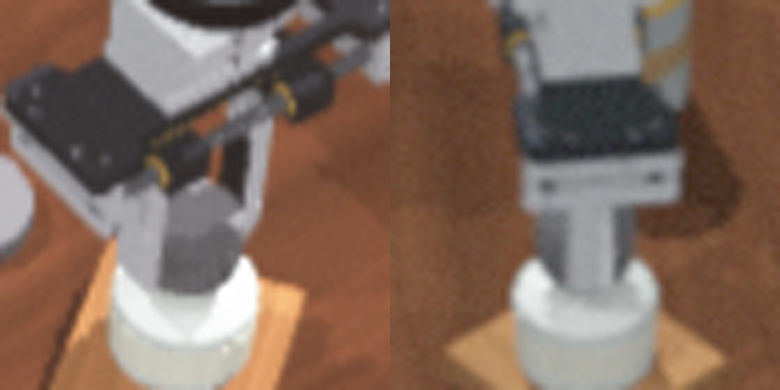

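The cap is home on the jar (cap top z ≈ 0.1127 against 0.112 expected), with a steady 12.4 N push and the grip held. Handing in.

```bash
python3 - <<'E'
from bench import robot
print(robot.close_job()); o=robot.get_obs(); print(o['time'],o['tool_pos'].round(4),o['wrist_force'].round(1))
E
```

```text
the job is handed in; nothing more can be done
None
the job is handed in; nothing more can be done
```

The grey snap cap is on the open jar, clicked and fully home. I handed the job in at about 10.4 s with the gripper still holding the cap and pushing it down.

- **Placing:** I picked up the loose cap, put it over the bare neck and pushed. The catches met it at the predicted height. The push rose to about 13 N and fell to about 0 N at the click. The cap then stopped hard at the computed home height (TCP z 0.2826 m), and more push did not move it further.
- **Last checks:** The push down was steady at 12.4 N. By wrist-camera depth the cap's top is at 112.7 mm, against 112 mm expected. The grip opening was unchanged, so the cap did not slip in the jaws.
- **Small disagreements:** A sideways force of about 4.6 N along x remained while pressing. The side camera put both cap and neck about 1 mm from the wrist-camera estimate, by the same amount for each, so the fit was not affected.
- **Other things:** I did not touch the bystanders or the green look-alikes on purpose, but I took no final overall picture to confirm they are where they were.

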